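# Clamp a flatted shaft in V-blocks with a click wrench

## Task

Roll the round steel shaft in its V-blocks until its milled flat faces straight up, and let go of it. Then turn the torque wrench on the clamp screw clockwise (seen from above) until the screw comes up tight and the wrench handle clearly breaks over at its hinge, stop there rather than forcing it on to its end stop, ease it back so that the handle springs straight, and let go, leaving the screw tight, the flat up and the loose tools and the carton around the fixture where they were.

Things in the scene. Friction and masses are not known exactly. Their poses are not given: they have to be found in the camera images.
- fixture: Fixture fixed to the bench: dark plate 150 x 285 x 12 mm (y -65 to +220), two steel V-blocks 22 mm thick, 74 wide (at y = -45, +96) and a grey bridge over y = 0, 34 mm wide, 108 long, top at 118 mm. Origin: at bench height under the clamp screw. y: along the shaft to its free end, x: across it, away from the robot, z up.
- shaft_flat (a point): On the flat (24 x 108 mm) of a round steel shaft, 36 mm diameter, 250 long, level, its axis 64 mm above the bench, 13.5 mm under the flat. It only turns in the V-blocks, stiffly (0.2 N m), and stays as left. y: along the shaft to its free end; z: straight out of the flat. It starts 0.5 to 1.3 rad from up, leaning to the fixture's +x.
- shaft_grip (a point): Point on the shaft's axis in the middle of its free, fully round end (36 mm diameter, clear for 80 mm along), 155 mm from the clamp screw: here it can be gripped across and rolled by tilting the gripper about the shaft's axis. Axes as for shaft_flat.
- wrench_axis (a point): Centre of the click wrench's round steel head (42 mm diameter, 23 thick), which stays on the clamp screw above the bridge, 138 mm above the bench. The wrench is level and turns about the vertical through this point.
- handle_grip (a point): Middle of the black rubber sleeve (26 mm diameter, 102 long, level) of the wrench handle, 150 mm from wrench_axis. x: along the handle, outwards. At the start the handle points to the fixture's -y side, between straight along -y and half way to +x.
- clamp_screw (a joint): Turn of the clamp screw and wrench head, rad, growing clockwise from above (tightening). It turns with 0.35 N m (2 to 3 N at the sleeve) until tight against a hard stop, 0.4 to 0.8 rad from the start; where, and which way the handle then points, differs every time and is found by feel.
- wrench_break (a joint): Bend of the handle at its hinge, 45 mm out from wrench_axis, rad: 0 straight, growing clockwise. It gives only at about 14 N at the middle of the sleeve, so only once the screw is tight, then at a nearly steady force: clearly broken over from 0.1, end stop 0.40. Eased off, it springs back straight by itself, slowly.
- spanner: Loose open-ended spanner, 170 mm long, lying on the bench under the sweep of the wrench handle. Bystander.
- screwdriver: Loose screwdriver, 190 mm long, lying beside the fixture on the robot's side. Bystander.
- socket: Loose steel deep socket, 34 mm diameter, 60 mm tall, standing beyond the fixture. Bystander.
- carton: Cardboard carton, 90 x 140 x 50 mm, lying on the right. Bystander.

How it is judged:
By the outcome, as a careful person would: the job done as asked, in the order asked, and still so for the second after the job is handed in, with the robot touching nothing.
It also fails if it takes over 64 s, if anything falls off the work surface, if the arm or the gripper's body presses on something with over 40 N, if the wrist force passes 120 N, or if a joint passes its speed limit or range.

## Robot

A 6-joint arm with a two-finger parallel gripper is mounted at the origin on the work surface. World frame = base frame: x ahead of the robot, y to its left, z up, the work surface at z = 0. Lengths are in m, angles in rad, forces in N, time in s.
With the tool pointing down it reaches from about 0.35 to 0.875 m from the base axis. Payload 4.2 kg.
Tool frame: the origin (TCP) lies at the very end of the fingers, on their centre line; the grasp point (between the pads) lies 19 mm behind it; z points along the fingers, y is the line along which they close (so a half turn about z gives the same grasp; the last joint's range is limited). The gripper opens to 87 mm and grips with 3 to 60 N. Pads are 19 mm wide; open, the fingers measure 117 mm over their backs; the gripper's body (75 mm by 190 mm) begins 51 mm behind the grasp point.
Start: joints at [1.383, 0.385, 0.008, 0, -1.194, -0.259], TCP at [0.27, 0.564, 0.223] pointing down, gripper open.
Joint ranges: [-3.14, 3.14], [-1.21, 2.06], [-1.07, 1.41], [-3.16, 2.05], [-2.99, -0.16], [-3.1, 3.1]. Speed limits (rad/s): [2.79, 2.79, 3.14, 3.14, 3.14, 3.14].

## Interface

Orientations are given as a unit quaternion [x, y, z, w].
In Python, from cell import r, read_camera, workorder gives the robot as it stands. The module is installed in compiled form; this text tells all that it offers.
- The arm moves only by the shell command python3 -m handwheel 'ROWS' [FORCE]. ROWS is JSON, a list of rows, each a list of 3 entries, a list of its own where there are three numbers: the finger opening in m, from 0 to 0.087, then the shift along the world's x, y, z in m, then the turn about the world's z in degrees. A call has exactly 10 rows; each row is the pose to reach, as a shift and turn from the pose commanded when the call began; what a row does not reach only later rows make up. A row lasts 1/8 s, in which the tool goes at most 62.5 mm and 10.7 degrees, less where a joint would pass 70% of its speed; a pose out of reach is approached as far as the arm can. A call with a gripper value outside its range is refused whole. The fingers move at their own pace and stop on an object; FORCE is the grip in N (left out, the last holds). Time passes only in rows, so rows that repeat a pose let the fingers close, or fill a call up. It gives the time, the measured TCP pose, the force, the opening and the grip force at its end, in the units of the state.
- r.sense(): the state, without advancing time (a new reading comes with each control period).
- read_camera(name): name is "side" or "top" or "wrist"; returns a dict with "img" (480x640x3 uint8, red, green, blue), "intrinsics" (3x3 intrinsics, pixels), "world_to_cam" (4x4, takes a point from world to camera coordinates); the wrist camera has in their place "tool_from_camera" (4x4, takes a point from camera to tool coordinates, whose origin is the TCP and whose axes are the flange's). Camera axes: x right, y up, looking along -z (the intrinsics and any distortion apply to the point x, -y, -z); pixel columns grow to the right and rows downward; lengths in m; the calibration is good to about 2 mm. A picture is of the moment at which its call begins: read the wrist's pose just before it. There is no depth.
- workorder.sign_off(): hands the job in; it is judged then, once.
The state is a dict: "time_s": time; "joint_positions": joint angles; "dq": joint speeds; "effort": joint torques, N m; "ee_pos": TCP position; "eef_rot": TCP orientation; "force": force on the tool from outside, world axes, zero at the start; "torque": the same for the moment, N m; "finger_gap": opening from 0.0 (shut) to 1.0 (fully open); "gripper_force": force on a finger pad.
Only numpy, scipy, OpenCV 4.12 (cv2) and the standard library are available. Lean on these libraries where they do the work, as an engineer would, in place of code of your own. Each camera call takes 0.05 s, during which the arm holds its last target. There are 200 camera calls.

## Working session

There is one attempt and no reset: what is moved stays moved. The work goes in short steps, Python scripts to look and compute and a shell command to move; the robot and the scene stay as the last step left them, time stands still between calls to the robot, and variables do not carry over. Pictures are saved under pics/ and viewed, at most 10 in all, crops included, and the job is handed in when it is done.

```bash
mkdir -p pics
cat > h.py <<'E'
import numpy as np,cv2
from cell import r,read_camera,workorder
def ray(c,u,v):
    K=c["intrinsics"];T=np.array(c["world_to_cam"]);d=np.linalg.inv(np.array(K))@[u,v,1.];d=np.array([d[0],-d[1],-d[2]])
    R=T[:3,:3];return -R.T@T[:3,3],R.T@d
def onz(c,u,v,z):
    o,d=ray(c,u,v);return o+d*(z-o[2])/d[2]
def proj(c,p):
    q=np.array(c["world_to_cam"])@np.r_[p,1.];k=np.array(c["intrinsics"])@[q[0],-q[1],-q[2]];return k[:2]/k[2]
E
python3 - <<'E'
from h import *
s=r.sense();print({k:np.round(v,3) for k,v in s.items()})
for n in("side","top"):
    c=read_camera(n);print(n,c.keys(),np.round(c["intrinsics"],1).tolist(),np.round(c["world_to_cam"],3).tolist());cv2.imwrite(f"pics/{n}0.png",c["img"][...,::-1])
E
```

```text
{'time_s': np.float64(0.0), 'joint_positions': array([ 1.383e+00,  3.860e-01,  7.000e-03, -1.000e-03, -1.194e+00,
       -2.590e-01]), 'dq': array([ 0.001, -0.002,  0.   ,  0.001, -0.   ,  0.   ]), 'effort': array([ 0.0000e+00, -3.9066e+01,  1.8740e+01,  4.2200e+00,  1.1000e-02,
       -0.0000e+00]), 'ee_pos': array([0.27 , 0.563, 0.221]), 'eef_rot': array([ 0.975, -0.222, -0.   ,  0.001]), 'force': array([-0.237, -0.828,  0.446]), 'torque': array([-0.011, -0.01 ,  0.044]), 'gripper_force': np.float64(0.0), 'finger_gap': np.float64(1.005)}
side dict_keys(['img', 'intrinsics', 'world_to_cam']) [[566.9, 0.0, 313.4], [0.0, 566.9, 241.3], [0.0, 0.0, 1.0]] [[-0.887, -0.461, 0.009, 0.438], [0.358, -0.676, 0.644, -0.329], [-0.29, 0.575, 0.765, -1.075], [0.0, 0.0, 0.0, 1.0]]
top dict_keys(['img', 'intrinsics', 'world_to_cam']) [[455.9, 0.0, 323.3], [0.0, 455.9, 242.8], [0.0, 0.0, 1.0]] [[0.02, -1.0, -0.016, -0.12], [0.996, 0.019, 0.083, -0.549], [-0.082, -0.017, 0.996, -0.862], [0.0, 0.0, 0.0, 1.0]]
```

View pics/top0.png

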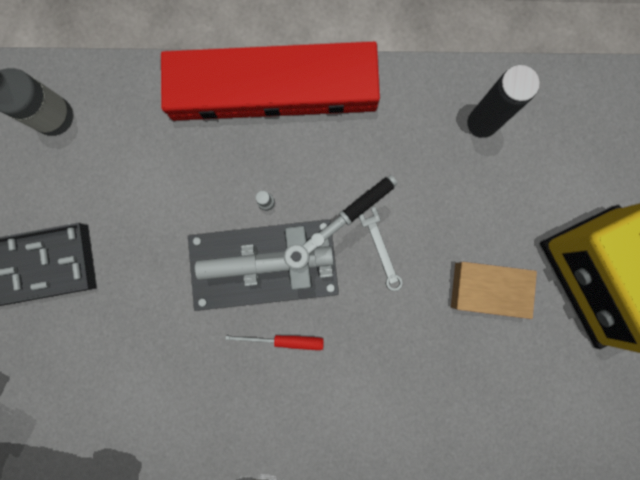

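View pics/side0.png

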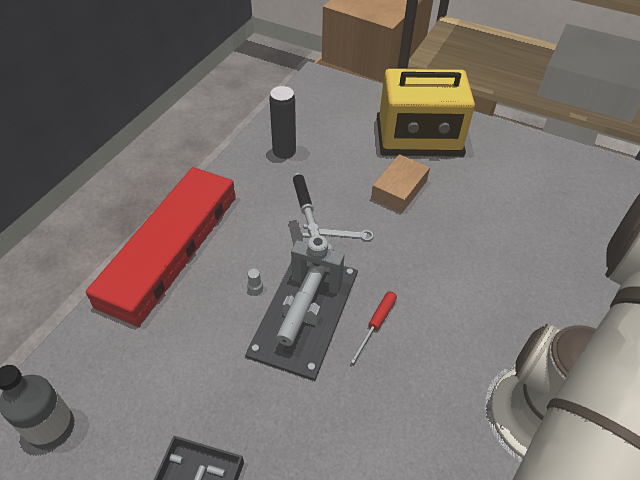

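The top view shows the head at (297,257), the sleeve from about (345,217) to (393,182), the shaft's free end at (197,269), and the plate corners near (188,234), (332,219), (339,295) and (194,310). The side view confirms the layout: the spanner is under the handle and the screwdriver is on the robot's side.

Run:
```python
from h import *
c=read_camera("top");im=c["img"]
for n,p in dict(c1=(188,234),c2=(332,219),c3=(339,295),c4=(194,310)).items(): print(n,onz(c,*p,.012).round(3))
print("head",onz(c,297,257,.1495).round(3))
m=(im.max(2)<45).astype(np.uint8);m[:, :330]=0;m[:,410:]=0;m[:165]=0;m[235:]=0
ys,xs=np.nonzero(m);print("sleeve px",len(xs),xs.min(),xs.max(),xs.mean(),ys.mean(),"pos",onz(c,xs.mean(),ys.mean(),.138+.006).round(3))
for p in((195,269),(256,264)):print("shaft",onz(c,*p,.072).round(3))
h=onz(c,297,257,.1495);cs=[onz(c,*p,.012)[:2] for p in((188,234),(332,219),(339,295),(194,310))]
y=(cs[0]-cs[1]+cs[3]-cs[2]);a=np.arctan2(y[1],y[0]);print("yaw y-axis deg",np.degrees(a),np.linalg.norm(y)/2,np.linalg.norm(cs[0]-cs[3]))
yh=np.array([np.cos(a),np.sin(a)]);xh=np.array([yh[1],-yh[0]]);ctr=np.mean(cs,0);o=ctr-yh*.0775;print("origin from plate",o.round(3))
print("grip",(o+yh*.155).round(3),"yh",yh,"xh",xh,"flat mid?")
cv2.imwrite("pics/z.png",cv2.resize(im[170:320,180:400][...,::-1],None,fx=3.6,fy=3.6,interpolation=cv2.INTER_CUBIC))
```

```text
c1 [0.565 0.158 0.012]
c2 [ 0.6   -0.125  0.012]
c3 [ 0.451 -0.142  0.012]
c4 [0.416 0.14  0.012]
head [ 0.516 -0.069  0.149]
sleeve px 696 344 392 368.54741379310343 198.70833333333334 pos [ 0.617 -0.186  0.144]
shaft [0.495 0.123 0.072]
shaft [0.506 0.012 0.072]
yaw y-axis deg 97.0524385262184 0.28453784698753704 0.14939869640520623
origin from plate [ 0.517 -0.069]
grip [0.498 0.084] yh [-0.1227777  0.9924342] xh [0.9924342 0.1227777] flat mid?
```

View pics/z.png

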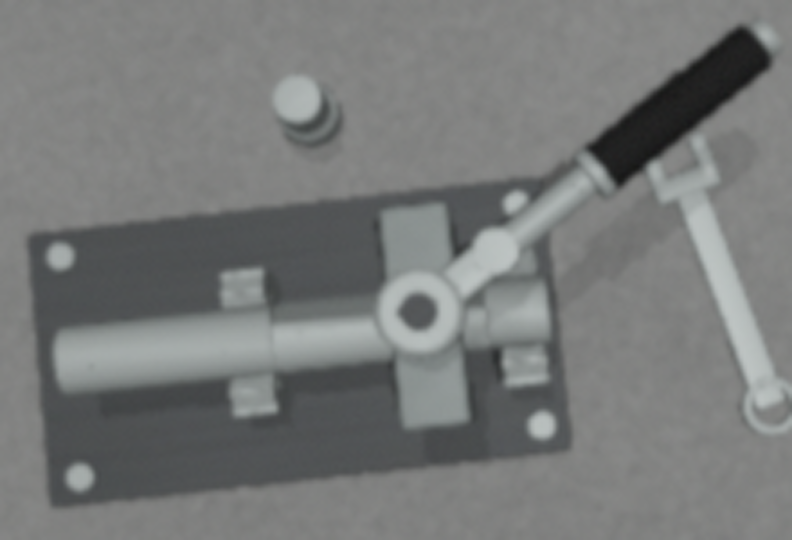

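Sizes agree: plate 285 x 149 mm, and the screw from the plate matches the head. Next I move above the shaft's free end with the closing line across the shaft and the fingers shut.

```bash
python3 -m handwheel '[[0,[0.025,-0.053,0],-6],[0,[0.05,-0.106,0],-12],[0,[0.075,-0.16,0],-18],[0,[0.1,-0.213,0],-24],[0,[0.128,-0.266,0],-30],[0,[0.153,-0.32,0],-36],[0,[0.178,-0.373,0],-42],[0,[0.203,-0.426,0],-50],[0,[0.228,-0.479,0],-57],[0,[0.228,-0.479,0],-57]]' 60
python3 - <<'E'
from h import *
s=r.sense();c=read_camera("wrist");print(s["ee_pos"],s["eef_rot"],s["force"],s["joint_positions"].round(2),np.round(c["intrinsics"],1).tolist(),np.round(c["tool_from_camera"],3).tolist())
cv2.imwrite("pics/w1.png",c["img"][...,::-1])
E
```

```text
time_s: 1.4
ee_pos: [0.4987, 0.0813, 0.2221]
eef_rot: [0.749, -0.662, -0.0, 0.001]
force: [-1.3, -0.5, 0.3]
finger_gap: 0.019
gripper_force: 0.0
[0.49868497 0.08134113 0.22205561] [ 7.49078491e-01 -6.62481008e-01 -1.51588662e-04  5.52198620e-04] [-1.32374794 -0.54959366  0.32176842] [ 0.48  0.18 -0.28  0.   -1.11 -0.36] [[401.3, 0.0, 313.9], [0.0, 401.3, 239.5], [0.0, 0.0, 1.0]] [[0.0, 0.956, 0.292, 0.08], [1.0, -0.001, 0.001, -0.001], [0.001, 0.292, -0.956, -0.161], [0.0, 0.0, 0.0, 1.0]]
```

View pics/w1.png

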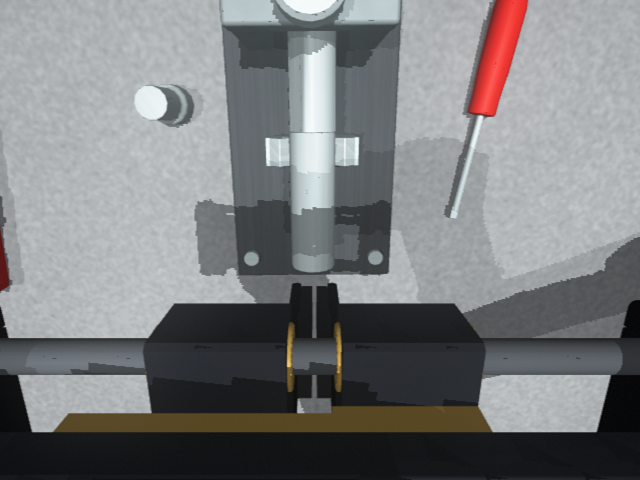

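The wrist view shows the shaft running up the image (columns 290–335). The flat section covers rows 30–132, between the bridge and the V-block. The closed fingers are at (315,350). Left in the image is the fixture's +x. Next I take brightness profiles across the shaft.

Run:
```python
from h import *
im=cv2.imread("pics/w1.png").astype(int).sum(2)//3
for v in(70,90,110,120,150,170,190): print(v,im[v-3:v+4,284:342].mean(0).astype(int).tolist())
```

```text
70 [96, 88, 82, 84, 114, 139, 146, 148, 149, 152, 154, 156, 155, 154, 154, 146, 146, 151, 157, 174, 197, 215, 224, 228, 233, 240, 245, 246, 245, 244, 241, 239, 238, 238, 237, 235, 232, 231, 229, 226, 223, 219, 214, 209, 204, 198, 192, 185, 174, 163, 155, 124, 98, 95, 94, 94, 95, 95]
90 [106, 107, 108, 97, 97, 132, 150, 151, 150, 152, 154, 156, 155, 154, 154, 152, 151, 152, 161, 181, 204, 223, 230, 234, 236, 240, 245, 247, 246, 245, 242, 240, 239, 238, 237, 236, 234, 232, 230, 227, 224, 220, 216, 211, 206, 201, 194, 185, 174, 164, 158, 125, 98, 95, 94, 95, 96, 94]
110 [106, 107, 108, 108, 106, 124, 147, 153, 152, 153, 154, 155, 155, 155, 155, 155, 154, 152, 165, 187, 209, 228, 235, 239, 241, 242, 245, 247, 247, 245, 243, 241, 239, 238, 238, 236, 235, 233, 231, 229, 225, 222, 217, 212, 206, 201, 194, 186, 175, 165, 161, 127, 97, 96, 95, 96, 96, 95]
120 [107, 108, 108, 108, 102, 108, 140, 154, 153, 152, 153, 155, 156, 155, 155, 156, 154, 152, 167, 190, 212, 230, 237, 241, 243, 244, 246, 247, 247, 246, 244, 241, 239, 239, 238, 237, 234, 233, 232, 229, 226, 222, 218, 213, 208, 201, 194, 1
[... 206 characters left out ...]
, 238, 239, 239, 236, 234, 233, 230, 228, 226, 222, 219, 215, 210, 202, 194, 190, 182, 175, 158, 136, 161, 195, 204, 204, 204, 204, 204]
170 [92, 93, 95, 96, 96, 93, 107, 128, 143, 152, 159, 166, 178, 194, 203, 207, 211, 216, 220, 222, 225, 229, 231, 229, 226, 228, 230, 231, 231, 232, 233, 234, 234, 233, 233, 231, 229, 227, 223, 221, 217, 215, 212, 206, 197, 189, 178, 168, 161, 146, 122, 103, 96, 96, 93, 94, 94, 94]
190 [92, 92, 94, 95, 94, 86, 97, 119, 139, 150, 157, 165, 172, 178, 184, 189, 191, 194, 198, 200, 203, 205, 197, 203, 212, 215, 217, 218, 220, 220, 221, 220, 221, 221, 218, 215, 212, 209, 205, 201, 199, 197, 194, 189, 181, 175, 171, 165, 156, 140, 117, 99, 94, 93, 91, 91, 91, 92]
```

The flat's upper edge sits about 22° to the +x side, so the flat is about 63° (1.10 rad) from up. That means a drag of about 20 mm at the shaft's top toward -x. I go down beside top centre, +10 mm in x.

```bash
python3 -m handwheel '[[0,[0.01,0.001,-0.02],0],[0,[0.01,0.001,-0.05],0],[0,[0.01,0.001,-0.08],0],[0,[0.01,0.001,-0.11],0],[0,[0.01,0.001,-0.125],0],[0,[0.01,0.001,-0.13],0],[0,[0.01,0.001,-0.134],0],[0,[0.01,0.001,-0.137],0],[0,[0.01,0.001,-0.139],0],[0,[0.01,0.001,-0.140],0]]' 60
```

```text
time_s: 2.7
ee_pos: [0.5082, 0.0856, 0.0828]
eef_rot: [0.751, -0.66, 0.0, -0.0]
force: [0.1, -0.5, 0.5]
finger_gap: 0.003
gripper_force: 0.0
```

```bash
python3 -m handwheel '[[0,[0,0,-0.001],0],[0,[0,0,-0.0015],0],[0,[0,0,-0.002],0],[0,[0,0,-0.0025],0],[0,[0,0,-0.003],0],[0,[0,0,-0.003],0],[0,[0,0,-0.003],0],[0,[0,0,-0.003],0],[0,[0,0,-0.003],0],[0,[0,0,-0.003],0]]'
```

```text
time_s: 3.95
ee_pos: [0.5083, 0.0856, 0.0815]
eef_rot: [0.752, -0.66, 0.0, -0.0]
force: [-4.4, 0.9, 12.0]
finger_gap: 0.007
gripper_force: 5.6
```

```bash
python3 -m handwheel '[[0,[0,0,-0.001],0],[0,[0,0,-0.002],0],[0,[0,0,-0.002],0],[0,[-0.002,-0.0002,-0.002],0],[0,[-0.004,-0.0005,-0.002],0],[0,[-0.006,-0.0007,-0.002],0],[0,[-0.008,-0.001,-0.002],0],[0,[-0.010,-0.0012,-0.002],0],[0,[-0.010,-0.0012,-0.002],0],[0,[-0.010,-0.0012,-0.002],0]]'
cat > prof.py <<'E'
import sys
from h import *
s=r.sense();c=read_camera("wrist");cv2.imwrite("pics/"+sys.argv[1],c["img"][...,::-1]);im=c["img"].astype(int).sum(2)//3
print(s["ee_pos"].round(4))
for v in map(int,sys.argv[2:]): print(v,im[v-3:v+4,264:372].mean(0).astype(int).tolist())
E
python3 prof.py w2.png 20 60 90
```

```text
time_s: 5.2
ee_pos: [0.5059, 0.0868, 0.082]
eef_rot: [0.752, -0.659, 0.005, -0.008]
force: [7.5, -1.3, 10.4]
finger_gap: 0.002
gripper_force: 5.3
[0.5059 0.0868 0.082 ]
20 [66, 67, 67, 67, 68, 67, 67, 67, 68, 68, 69, 69, 69, 69, 70, 70, 70, 70, 71, 71, 72, 72, 73, 74, 75, 74, 78, 120, 146, 149, 149, 150, 152, 152, 154, 157, 160, 159, 159, 161, 160, 159, 158, 161, 160, 146, 149, 158, 159, 159, 160, 169, 181, 192, 204, 215, 224, 228, 231, 233, 235, 236, 238, 241, 244, 247, 248, 246, 246, 248, 249, 248, 247, 247, 246, 245, 245, 244, 244, 243, 243, 244, 243, 243, 242, 241, 241, 240, 240, 238, 238, 237, 236, 234, 233, 231, 230, 228, 227, 225, 223, 221, 218, 215, 211, 208, 204, 198]
60 [105, 105, 105, 105, 106, 107, 108, 106, 104, 105, 106, 107, 108, 108, 107, 107, 106, 106, 107, 108, 109, 109, 110, 111, 113, 112, 100, 104, 140, 156, 156, 156, 158, 158, 158, 159, 162, 162, 162, 162, 163, 161, 161, 163, 163, 156, 157, 160, 160, 163, 172, 185, 197, 209, 221, 230, 234, 237, 239, 241, 242, 243, 243, 245, 247, 249, 249, 250, 250, 250, 250, 249, 249, 248, 247, 247, 246, 246, 245, 245, 245, 245, 244, 244, 243, 242, 242, 242, 241, 240, 238, 237, 236, 234, 233, 231, 230, 229, 227, 225, 223, 220, 216, 212, 210, 205, 199, 193]
90 [109, 108, 107, 107, 107, 108, 109, 109, 108, 107, 107, 107, 108, 109, 110, 109, 108, 107, 109, 109, 111, 111, 112, 112, 114, 115, 116, 113, 141, 160, 161, 160, 160, 160, 159, 160, 163, 164, 163, 163, 164, 163, 163, 164, 165, 165, 164, 162, 162, 172, 185, 197, 209, 221, 229, 236, 240, 242, 243, 245, 246, 246, 247, 247, 249, 250, 250, 251, 251, 251, 250, 249, 249, 249, 248, 247, 247, 246, 246, 246, 246, 245, 244, 244, 243, 243, 242, 241, 241, 240, 238, 237, 236, 234, 233, 232, 230, 228, 226, 224, 221, 217, 215, 211, 205, 199, 193, 186]
```

The shaft hasn't turned yet: the arm is compliant, with 7.5 N tangential against the 11 N needed. I press harder and drag further.

```bash
python3 -m handwheel '[[0,[0,0,-0.002],0],[0,[0,0,-0.004],0],[0,[0,0,-0.005],0],[0,[-0.002,-0.0002,-0.005],0],[0,[-0.004,-0.0005,-0.005],0],[0,[-0.006,-0.0007,-0.005],0],[0,[-0.008,-0.001,-0.005],0],[0,[-0.010,-0.0012,-0.005],0],[0,[-0.010,-0.0012,-0.005],0],[0,[-0.010,-0.0012,-0.005],0]]'
```

```text
time_s: 6.5
ee_pos: [0.5027, 0.0866, 0.082]
eef_rot: [0.754, -0.657, 0.01, -0.013]
force: [12.6, -7.6, 26.2]
finger_gap: 0.005
gripper_force: 12.8
```

```bash
python3 -m handwheel '[[0,[-0.002,-0.0002,0],0],[0,[-0.004,-0.0005,0],0],[0,[-0.006,-0.0007,0],0],[0,[-0.008,-0.001,0],0],[0,[-0.010,-0.0012,0],0],[0,[-0.012,-0.0015,0],0],[0,[-0.012,-0.0015,0],0],[0,[-0.012,-0.0015,0],0],[0,[-0.012,-0.0015,0],0],[0,[-0.012,-0.0015,0],0]]'
python3 prof.py w3.png 60 90
```

```text
time_s: 7.75
ee_pos: [0.487, 0.0851, 0.0806]
eef_rot: [0.753, -0.658, 0.007, -0.011]
force: [5.7, -4.1, 27.2]
finger_gap: 0.007
gripper_force: 12.6
[0.487  0.0851 0.0806]
60 [242, 241, 241, 241, 241, 242, 242, 242, 243, 243, 244, 244, 245, 245, 245, 243, 243, 244, 244, 245, 245, 245, 245, 244, 244, 244, 243, 243, 244, 244, 244, 245, 245, 245, 245, 245, 245, 244, 244, 244, 244, 243, 243, 243, 243, 243, 241, 239, 236, 234, 232, 230, 228, 226, 223, 219, 209, 201, 198, 193, 187, 180, 174, 168, 161, 147, 122, 106, 104, 104, 104, 103, 103, 102, 99, 99, 100, 101, 100, 100, 98, 98, 98, 97, 98, 98, 98, 102, 108, 109, 109, 109, 110, 110, 109, 109, 109, 106, 104, 105, 106, 105, 104, 104, 105, 105, 105, 105]
90 [243, 243, 242, 241, 242, 242, 243, 243, 243, 244, 244, 244, 245, 246, 246, 245, 243, 243, 244, 245, 245, 245, 245, 245, 245, 244, 243, 243, 244, 244, 245, 245, 245, 246, 246, 246, 246, 245, 245, 245, 244, 244, 244, 243, 243, 242, 241, 238, 235, 233, 230, 228, 227, 224, 221, 215, 207, 201, 199, 193, 187, 180, 172, 167, 160, 142, 117, 106, 105, 104, 104, 105, 104, 102, 100, 100, 101, 102, 102, 101, 100, 99, 98, 99, 99, 99, 104, 110, 110, 110, 111, 112, 111, 111, 111, 111, 107, 105, 106, 107, 107, 105, 105, 106, 106, 106, 106, 105]
```

View pics/w3.png

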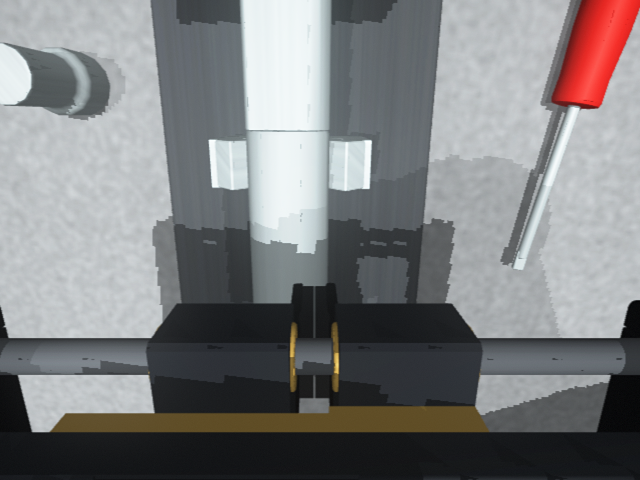

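The shaft rolled, and the section by the V-block at columns 245–330 now reads as evenly bright flat. I lift to the first viewing height and measure.

```bash
python3 -m handwheel '[[0,[0.012,0,0.02],0],[0,[0.015,0.0,0.05],0],[0,[0.022,0,0.08],0],[0,[0.022,0,0.11],0],[0,[0.022,0,0.14],0],[0,[0.022,0,0.148],0],[0,[0.022,0,0.148],0],[0,[0.022,0,0.148],0],[0,[0.022,0,0.148],0],[0,[0.022,0,0.148],0]]'
python3 prof.py w4.png 80 110 150
python3 -c "
import cv2;i=cv2.imread('pics/w4.png')[20:220,240:400];cv2.imwrite('pics/w4c.png',cv2.resize(i,None,fx=3,fy=3))"
```

```text
time_s: 9.05
ee_pos: [0.4978, 0.0817, 0.2199]
eef_rot: [0.751, -0.66, -0.0, 0.001]
force: [-0.2, 0.4, -0.6]
finger_gap: 0.007
gripper_force: 0.0
[0.4978 0.0817 0.2199]
80 [107, 105, 106, 107, 107, 108, 106, 105, 105, 106, 107, 106, 105, 106, 108, 106, 104, 104, 104, 106, 107, 102, 96, 123, 156, 190, 222, 234, 237, 237, 236, 236, 235, 235, 235, 236, 236, 235, 234, 235, 236, 237, 239, 240, 239, 238, 239, 240, 240, 240, 238, 238, 238, 239, 240, 240, 239, 239, 238, 237, 228, 231, 232, 227, 222, 216, 201, 185, 174, 162, 149, 118, 98, 96, 95, 95, 96, 96, 95, 94, 97, 102, 105, 107, 108, 109, 109, 108, 105, 105, 105, 105, 105, 107, 106, 105, 106, 104, 103, 103, 104, 104, 105, 104, 102, 101, 102, 101]
110 [107, 106, 105, 105, 107, 108, 109, 109, 107, 106, 107, 108, 107, 105, 106, 107, 106, 105, 105, 108, 108, 108, 107, 118, 143, 174, 210, 234, 239, 239, 239, 238, 237, 236, 236, 237, 237, 237, 236, 236, 237, 238, 240, 241, 241, 239, 239, 240, 240, 240, 239, 238, 239, 240, 241, 241, 241, 240, 240, 238, 237, 234, 228, 220, 213, 206, 192, 182, 172, 159, 142, 114, 98, 95, 96, 96, 97, 96, 96, 96, 99, 105, 108, 109, 109, 110, 109, 106, 105, 105, 104, 105, 106, 105, 105, 105, 104, 103, 104, 105, 105, 105, 104, 103, 102, 102, 101, 101]
150 [133, 229, 246, 245, 229, 204, 203, 205, 205, 205, 204, 204, 202, 205, 232, 223, 201, 201, 201, 201, 201, 200, 201, 200, 169, 138, 143, 159, 171, 181, 188, 193, 199, 206, 211, 217, 221, 223, 226, 230, 232, 233, 235, 236, 238, 238, 238, 238, 237, 236, 235, 234, 233, 232, 231, 230, 228, 226, 224, 222, 219, 215, 213, 209, 203, 193, 183, 173, 164, 145, 147, 179, 200, 203, 203, 203, 204, 203, 205, 224, 228, 214, 206, 206, 207, 206, 205, 203, 201, 200, 223, 240, 245, 232, 159, 95, 92, 95, 96, 101, 104, 102, 101, 101, 100, 98, 97, 98]
```

View pics/w4c.png

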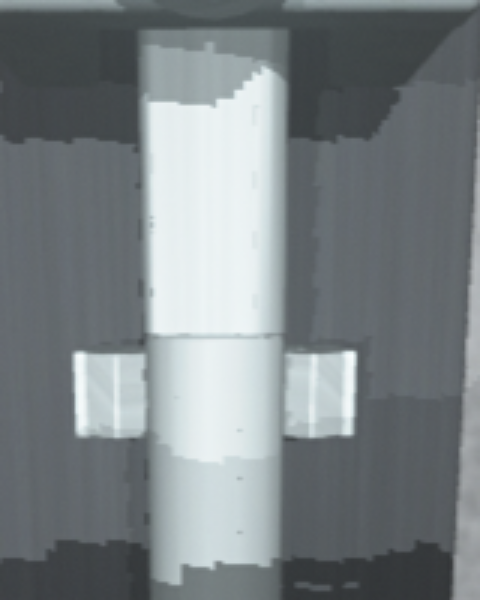

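The flat now reads from about column 290 to 325, with the shaft axis at 311.5, so about 13° of lean to +x is left. I go down for a closer measurement just above the shaft.

```bash
python3 -m handwheel '[[0,[0.004,0,-0.02],0],[0,[0.004,0.0,-0.05],0],[0,[0.004,0,-0.08],0],[0,[0.004,0,-0.11],0],[0,[0.004,0,-0.125],0],[0,[0.004,0,-0.13],0],[0,[0.004,0,-0.13],0],[0,[0.004,0,-0.13],0],[0,[0.004,0,-0.13],0],[0,[0.004,0,-0.13],0]]'
cat > edges.py <<'E'
import sys
from h import *
s=r.sense();c=read_camera("wrist");cv2.imwrite("pics/"+sys.argv[1],c["img"][...,::-1]);im=c["img"].astype(float).mean(2)
print(s["ee_pos"].round(4),s["eef_rot"].round(3))
for v0,v1 in((60,120),(150,190)): 
    p=im[v0:v1].mean(0)[255:375];print(v0,p.astype(int).tolist())
E
python3 edges.py w5.png
```

```text
time_s: 10.35
ee_pos: [0.5022, 0.0818, 0.091]
eef_rot: [0.751, -0.66, 0.0, -0.0]
force: [-0.6, -0.5, 0.4]
finger_gap: 0.007
gripper_force: 0.0
[0.5022 0.0818 0.091 ] [ 0.751 -0.66   0.    -0.   ]
60 [112, 112, 111, 111, 111, 112, 113, 113, 113, 111, 111, 112, 113, 115, 114, 114, 113, 113, 114, 115, 116, 117, 117, 122, 138, 158, 176, 195, 216, 227, 237, 244, 245, 245, 245, 245, 245, 244, 244, 244, 243, 243, 243, 243, 244, 244, 245, 244, 244, 243, 243, 244, 244, 245, 245, 245, 246, 247, 247, 247, 247, 246, 245, 246, 246, 247, 247, 247, 247, 247, 246, 246, 246, 246, 246, 247, 247, 247, 248, 247, 247, 247, 247, 247, 247, 246, 246, 244, 243, 242, 242, 240, 237, 233, 230, 228, 225, 220, 212, 203, 196, 190, 182, 173, 160, 137, 114, 108, 107, 106, 106, 105, 105, 105, 107, 109, 112, 114, 115, 116]
150 [214, 214, 214, 214, 214, 214, 214, 215, 217, 230, 235, 227, 215, 213, 214, 214, 215, 215, 215, 216, 216, 216, 216, 217, 217, 207, 171, 146, 150, 160, 171, 180, 187, 193, 199, 203, 206, 209, 212, 216, 220, 224, 226, 229, 231, 232, 233, 234, 235, 236, 238, 240, 241, 241, 242, 242, 243, 244, 245, 245, 246, 246, 246, 245, 245, 245, 245, 245, 244, 244, 243, 243, 242, 242, 242, 241, 241, 240, 240, 239, 237, 237, 236, 235, 234, 233, 232, 231, 230, 228, 227, 225, 224, 222, 217, 211, 204, 198, 192, 186, 180, 167, 159, 184, 203, 209, 214, 217, 217, 217, 216, 216, 216, 216, 215, 215, 215, 225, 236, 233]
```

```bash
python3 -m handwheel '[[0,[0,0,-0.008],0],[0,[0,0.0,-0.014],0],[0,[0,0,-0.020],0],[0,[-0.003,-0.0004,-0.020],0],[0,[-0.006,-0.0007,-0.020],0],[0,[-0.009,-0.0011,-0.020],0],[0,[-0.012,-0.0015,-0.020],0],[0,[-0.015,-0.0018,-0.020],0],[0,[-0.015,-0.0018,-0.020],0],[0,[-0.015,-0.0018,-0.020],0]]'
python3 edges.py w6.png
```

```text
time_s: 11.65
ee_pos: [0.505, 0.0838, 0.0817]
eef_rot: [0.754, -0.656, 0.012, -0.016]
force: [16.2, -11.5, 32.0]
finger_gap: 0.006
gripper_force: 16.4
[0.505  0.0838 0.0817] [ 0.754 -0.656  0.012 -0.016]
60 [109, 108, 107, 107, 107, 108, 109, 110, 111, 111, 111, 111, 110, 109, 109, 110, 111, 112, 111, 109, 109, 109, 110, 112, 112, 111, 111, 110, 110, 111, 112, 112, 115, 151, 201, 232, 238, 237, 238, 238, 237, 237, 236, 236, 236, 235, 235, 235, 236, 236, 237, 236, 236, 235, 235, 236, 236, 237, 237, 237, 238, 240, 240, 240, 238, 237, 237, 238, 239, 239, 239, 239, 238, 238, 237, 237, 237, 237, 238, 238, 239, 239, 239, 239, 239, 238, 238, 237, 237, 236, 236, 236, 237, 237, 237, 237, 237, 237, 237, 237, 236, 235, 233, 231, 228, 225, 223, 221, 219, 215, 210, 205, 201, 198, 194, 189, 179, 162, 140, 119]
150 [244, 229, 216, 214, 214, 215, 215, 216, 216, 217, 217, 218, 218, 218, 218, 220, 233, 242, 236, 222, 217, 219, 220, 220, 220, 220, 220, 220, 220, 220, 220, 221, 221, 206, 160, 140, 155, 166, 173, 179, 184, 190, 198, 204, 210, 214, 217, 219, 220, 222, 224, 226, 228, 230, 231, 231, 232, 233, 234, 235, 236, 238, 239, 240, 241, 242, 243, 244, 244, 245, 246, 246, 247, 247, 248, 249, 249, 249, 250, 250, 249, 248, 248, 248, 247, 246, 245, 245, 244, 243, 242, 241, 240, 238, 237, 236, 235, 234, 233, 231, 229, 226, 224, 221, 218, 216, 213, 210, 208, 203, 195, 185, 173, 163, 168, 190, 209, 217, 219, 219]
```

```bash
python3 -m handwheel '[[0,[-0.001,0,0],0],[0,[-0.002,-0.0,0],0],[0,[-0.003,-0.0,0],0],[0,[-0.004,0,0],0],[0,[-0.005,0,0],0],[0,[-0.006,0,0],0],[0,[-0.007,0,0],0],[0,[-0.008,0,0],0],[0,[-0.008,0,0],0],[0,[-0.008,0,0],0]]'
```

```text
time_s: 12.95
ee_pos: [0.494, 0.0826, 0.0815]
eef_rot: [0.754, -0.657, 0.01, -0.013]
force: [9.4, -11.7, 40.3]
finger_gap: 0.006
gripper_force: 19.8
```

```bash
python3 -m handwheel '[[0,[0.005,0,0.008],0],[0,[0.01,0.001,0.016],0],[0,[0.018,0.0018,0.020],0],[0,[0.0186,0.0018,0.020],0],[0,[0.0186,0.0018,0.020],0],[0,[0.0186,0.0018,0.020],0],[0,[0.0186,0.0018,0.020],0],[0,[0.0186,0.0018,0.020],0],[0,[0.0186,0.0018,0.020],0],[0,[0.0186,0.0018,0.020],0]]'
python3 edges.py w7.png
```

```text
time_s: 14.2
ee_pos: [0.4976, 0.0817, 0.0906]
eef_rot: [0.751, -0.66, 0.0, -0.0]
force: [-0.1, -0.1, -0.1]
finger_gap: 0.003
gripper_force: 0.0
[0.4976 0.0817 0.0906] [ 0.751 -0.66   0.    -0.   ]
60 [111, 110, 111, 111, 112, 113, 113, 112, 112, 112, 113, 114, 117, 133, 156, 172, 182, 188, 194, 201, 206, 211, 215, 220, 223, 227, 230, 234, 236, 239, 240, 242, 244, 245, 245, 245, 245, 245, 245, 244, 244, 243, 243, 243, 242, 242, 243, 243, 243, 243, 243, 242, 241, 242, 242, 242, 243, 243, 243, 244, 245, 245, 245, 244, 243, 242, 243, 244, 244, 244, 244, 244, 243, 242, 242, 242, 242, 243, 243, 243, 244, 244, 243, 243, 242, 242, 242, 241, 241, 236, 227, 216, 201, 183, 155, 121, 106, 105, 106, 107, 106, 105, 104, 104, 104, 104, 106, 109, 112, 114, 115, 115, 115, 115, 115, 115, 113, 111, 110, 110]
150 [237, 229, 217, 214, 216, 216, 217, 217, 217, 217, 218, 218, 218, 218, 219, 205, 168, 145, 153, 167, 178, 186, 192, 197, 203, 208, 210, 211, 213, 217, 222, 224, 224, 226, 229, 231, 233, 235, 236, 237, 238, 239, 239, 240, 242, 243, 244, 245, 245, 246, 246, 246, 245, 245, 245, 245, 245, 244, 244, 244, 243, 243, 242, 241, 241, 240, 240, 240, 239, 231, 233, 237, 236, 235, 234, 233, 232, 230, 229, 228, 226, 225, 223, 219, 214, 209, 203, 198, 192, 186, 180, 167, 151, 176, 200, 208, 214, 218, 219, 219, 219, 219, 218, 218, 218, 217, 217, 223, 238, 240, 228, 218, 217, 217, 218, 217, 218, 217, 217, 217]
```

Overshot: the flat is now about 12° the other way, and the roll matched the net TCP travel with no slip. I need +3.8 mm toward +x. I press and watch the TCP.

```bash
python3 -m handwheel '[[0,[0,0,-0.008],0],[0,[0,0,-0.010],0],[0,[0,0,-0.012],0],[0,[0,0,-0.014],0],[0,[0,0,-0.016],0],[0,[0,0,-0.018],0],[0,[0,0,-0.018],0],[0,[0,0,-0.018],0],[0,[0,0,-0.018],0],[0,[0,0,-0.018],0]]'
```

```text
time_s: 15.5
ee_pos: [0.5026, 0.0826, 0.0817]
eef_rot: [0.753, -0.658, 0.004, -0.004]
force: [-11.2, -1.6, 50.8]
finger_gap: 0.005
gripper_force: 25.2
```

```bash
python3 -m handwheel '[[0,[0.0,0,0.005],0],[0,[0.0,0,0.01],0],[0,[0,0,0.015],0],[0,[0,0,0.018],0],[0,[0,0,0.018],0],[0,[0,0,0.018],0],[0,[0,0,0.018],0],[0,[0,0,0.018],0],[0,[0,0,0.018],0],[0,[0,0,0.018],0]]'
python3 edges.py w8.png
```

```text
time_s: 16.75
ee_pos: [0.4976, 0.0817, 0.0906]
eef_rot: [0.751, -0.66, -0.0, -0.0]
force: [-0.5, -1.0, -0.1]
finger_gap: 0.007
gripper_force: 0.0
[0.4976 0.0817 0.0906] [ 0.751 -0.66  -0.    -0.   ]
60 [115, 115, 115, 116, 117, 118, 118, 118, 117, 118, 119, 120, 124, 138, 157, 172, 182, 191, 200, 211, 223, 234, 239, 244, 249, 250, 250, 251, 251, 251, 250, 250, 250, 250, 250, 250, 250, 250, 250, 250, 250, 250, 250, 250, 250, 250, 250, 250, 250, 250, 251, 251, 251, 252, 251, 251, 250, 250, 251, 251, 251, 251, 251, 251, 251, 251, 250, 250, 251, 251, 251, 251, 251, 251, 251, 251, 251, 251, 251, 251, 250, 250, 250, 244, 240, 241, 236, 227, 220, 215, 208, 193, 178, 167, 151, 128, 114, 113, 113, 113, 112, 111, 110, 109, 109, 110, 112, 114, 116, 118, 119, 119, 119, 118, 118, 118, 116, 114, 113, 113]
150 [237, 229, 216, 213, 215, 215, 216, 216, 216, 217, 217, 217, 217, 218, 218, 205, 167, 148, 159, 169, 176, 181, 186, 194, 200, 204, 209, 213, 217, 220, 221, 223, 224, 225, 227, 230, 232, 233, 233, 235, 237, 238, 239, 240, 241, 242, 243, 245, 246, 246, 247, 247, 247, 248, 249, 249, 250, 250, 249, 248, 248, 248, 247, 247, 246, 245, 244, 243, 242, 241, 239, 238, 237, 236, 235, 234, 231, 230, 228, 226, 224, 222, 220, 217, 214, 211, 208, 202, 193, 183, 172, 162, 166, 191, 207, 213, 218, 219, 219, 218, 218, 218, 218, 217, 217, 217, 216, 222, 237, 240, 228, 218, 216, 216, 216, 216, 216, 216, 216, 215]
```

The flat's edges are now at -30.3 and about +30.5 px from the axis (29.4 expected), so it faces up within about 1.5°. Next is the wrench: I lift, cross over to the handle's counter-clockwise side and turn +33°.

```bash
python3 -m handwheel '[[0,[0,0,0.05],0],[0,[0,0,0.1],0],[0,[0.01,-0.01,0.14],3],[0,[0.04,-0.06,0.14],10],[0,[0.07,-0.11,0.14],17],[0,[0.1,-0.16,0.14],25],[0,[0.13,-0.2,0.14],33],[0,[0.153,-0.239,0.14],33],[0,[0.153,-0.239,0.14],33],[0,[0.153,-0.239,0.14],33]]'
python3 - <<'E'
from h import *
c=read_camera("top");im=c["img"];cv2.imwrite("pics/t2.png",im[...,::-1]);print(onz(c,264,198,.06).round(3))
s=r.sense();c=read_camera("wrist");cv2.imwrite("pics/w9.png",c["img"][...,::-1])
E
```

```text
time_s: 18.05
ee_pos: [0.6501, -0.1571, 0.23]
eef_rot: [0.908, -0.42, -0.001, 0.0]
force: [-0.0, 0.2, -0.2]
finger_gap: 0.007
gripper_force: 0.0
[0.63  0.003 0.06 ]
```

View pics/w9.png

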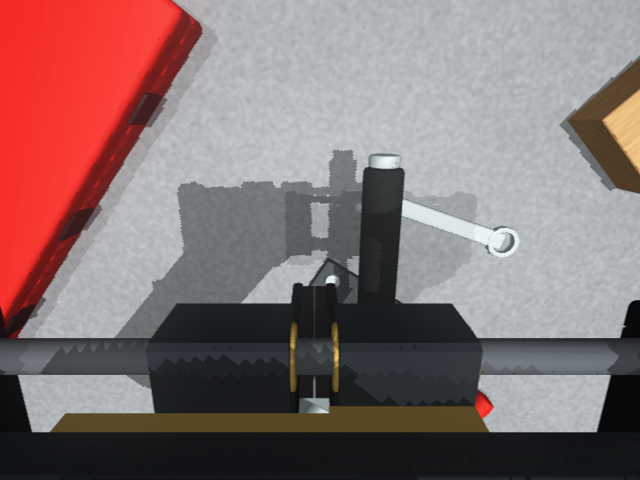

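The wrist view shows the sleeve (columns 360–405) parallel to the closed fingers (column 314), about 44 mm away on the push side. I compute the arc targets.

```bash
python3 -m handwheel '[[0,[0,0,-0.05],0],[0,[0,0,-0.1],0],[0,[0,0,-0.111],0],[0,[0,0,-0.111],0],[0,[0,0,-0.111],0],[0,[-0.003,-0.003,-0.111],0],[0,[-0.006,-0.005,-0.111],0],[0,[-0.008,-0.007,-0.111],0],[0,[-0.008,-0.007,-0.111],0],[0,[-0.008,-0.007,-0.111],0]]'
python3 -c "
import numpy as np
o=np.array([.517,-.069])
f=lambda p:o+.15*np.array([np.cos(p),np.sin(p)])+.028*np.array([-np.sin(p),np.cos(p)])
p0=f(np.radians(-49.5));print(p0)
for k in range(0,72,4):
  q=f(np.radians(-49.5-k));print(k,q.round(4),((q-p0)*1000).round(0))
"
```

```text
time_s: 19.4
ee_pos: [0.6426, -0.1643, 0.1195]
eef_rot: [0.908, -0.419, -0.0, 0.0]
force: [-0.6, 0.4, 0.2]
finger_gap: 0.005
gripper_force: 0.0
[ 0.63570857 -0.16487635]
0 [ 0.6357 -0.1649] [0. 0.]
4 [ 0.6287 -0.1729] [-7. -8.]
8 [ 0.6212 -0.1805] [-14. -16.]
12 [ 0.6132 -0.1875] [-23. -23.]
16 [ 0.6047 -0.1939] [-31. -29.]
20 [ 0.5958 -0.1997] [-40. -35.]
24 [ 0.5864 -0.2049] [-49. -40.]
28 [ 0.5768 -0.2094] [-59. -45.]
32 [ 0.5669 -0.2132] [-69. -48.]
36 [ 0.5567 -0.2163] [-79. -51.]
40 [ 0.5463 -0.2187] [-89. -54.]
44 [ 0.5358 -0.2204] [-100.  -56.]
48 [ 0.5252 -0.2214] [-111.  -56.]
52 [ 0.5145 -0.2216] [-121.  -57.]
56 [ 0.5039 -0.221 ] [-132.  -56.]
60 [ 0.4933 -0.2197] [-142.  -55.]
64 [ 0.4829 -0.2177] [-153.  -53.]
68 [ 0.4726 -0.215 ] [-163.  -50.]
```

```bash
python3 -m handwheel '[[0,[-0.007,-0.001,0],0],[0,[-0.014,-0.009,0],-4],[0,[-0.018,-0.013,0],-6],[0,[-0.022,-0.016,0],-8],[0,[-0.026,-0.020,0],-10],[0,[-0.030,-0.023,0],-12],[0,[-0.034,-0.026,0],-14],[0,[-0.038,-0.030,0],-16],[0,[-0.042,-0.033,0],-18],[0,[-0.047,-0.035,0],-20]]'
```

```text
time_s: 20.65
ee_pos: [0.596, -0.2, 0.1199]
eef_rot: [0.821, -0.572, 0.001, -0.0]
force: [3.7, -0.4, -0.2]
finger_gap: 0.006
gripper_force: 1.3
```

```bash
python3 -m handwheel '[[0,[-0.003,-0.001,0],-1],[0,[-0.005,-0.002,0],-2],[0,[-0.007,-0.004,0],-3],[0,[-0.009,-0.005,0],-4],[0,[-0.012,-0.006,0],-5],[0,[-0.014,-0.007,0],-6],[0,[-0.016,-0.009,0],-7],[0,[-0.019,-0.010,0],-8],[0,[-0.019,-0.010,0],-8],[0,[-0.019,-0.010,0],-8]]'
```

```text
time_s: 21.9
ee_pos: [0.5758, -0.2094, 0.1193]
eef_rot: [0.779, -0.627, -0.001, 0.001]
force: [0.1, -0.5, 0.1]
finger_gap: 0.008
gripper_force: 0.1
```

```bash
python3 -m handwheel '[[0,[-0.003,-0.001,0],-1],[0,[-0.005,-0.002,0],-2],[0,[-0.007,-0.003,0],-3],[0,[-0.010,-0.004,0],-4],[0,[-0.012,-0.005,0],-5],[0,[-0.015,-0.006,0],-6],[0,[-0.017,-0.0065,0],-7],[0,[-0.020,-0.007,0],-8],[0,[-0.020,-0.007,0],-8],[0,[-0.020,-0.007,0],-8]]'
```

```text
time_s: 23.15
ee_pos: [0.5559, -0.2165, 0.1194]
eef_rot: [0.734, -0.68, -0.001, 0.001]
force: [0.2, -0.2, 0.3]
finger_gap: 0.0
gripper_force: 0.2
```

```bash
python3 -m handwheel '[[0,[-0.003,-0.0005,0],-1],[0,[-0.005,-0.001,0],-2],[0,[-0.008,-0.0015,0],-3],[0,[-0.010,-0.002,0],-4],[0,[-0.013,-0.003,0],-5],[0,[-0.016,-0.0035,0],-6],[0,[-0.018,-0.004,0],-7],[0,[-0.021,-0.004,0],-8],[0,[-0.021,-0.004,0],-8],[0,[-0.021,-0.004,0],-8]]'
```

```text
time_s: 24.4
ee_pos: [0.5348, -0.2203, 0.1193]
eef_rot: [-0.685, 0.729, 0.001, -0.001]
force: [-0.1, -0.1, 0.9]
finger_gap: 0.007
gripper_force: 0.1
```

```bash
python3 -m handwheel '[[0,[-0.002,0,0],-1],[0,[-0.004,0,0],-2],[0,[-0.006,0,0],-2],[0,[-0.008,-0.001,0],-3],[0,[-0.010,-0.001,0],-4],[0,[-0.012,-0.001,0],-5],[0,[-0.014,-0.001,0],-5],[0,[-0.016,-0.001,0],-6],[0,[-0.016,-0.001,0],-6],[0,[-0.016,-0.001,0],-6]]'
python3 - <<'E'
from h import *
c=read_camera("wrist");cv2.imwrite("pics/w10.png",c["img"][...,::-1])
E
```

```text
time_s: 25.65
ee_pos: [0.5244, -0.2213, 0.121]
eef_rot: [-0.646, 0.763, -0.004, 0.004]
force: [9.4, 0.8, -0.6]
finger_gap: 0.004
gripper_force: 4.9
```

View pics/w10.png

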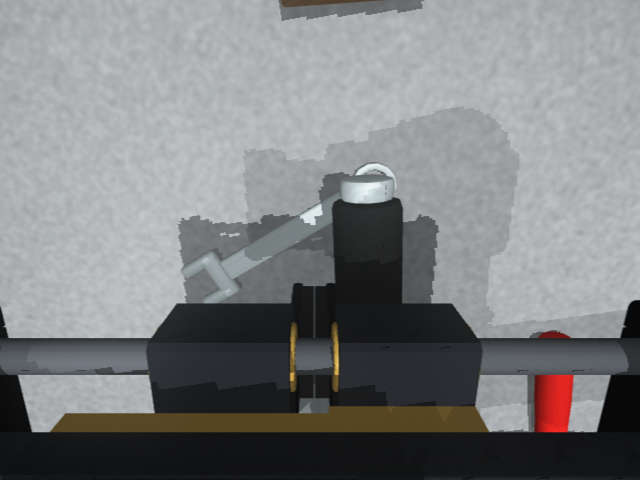

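The stop is found: 9.4 N with the tool lagging at about 47°. Now I push the handle over in measured steps.

```bash
python3 -m handwheel '[[0,[-0.002,0,0],0],[0,[-0.004,0,0],-1],[0,[-0.006,0,0],-2],[0,[-0.008,0,0],-3],[0,[-0.010,0.001,0],-4],[0,[-0.012,0.001,0],-4],[0,[-0.014,0.001,0],-5],[0,[-0.014,0.001,0],-5],[0,[-0.014,0.001,0],-5],[0,[-0.014,0.001,0],-5]]'
```

```text
time_s: 26.95
ee_pos: [0.5125, -0.2214, 0.1219]
eef_rot: [-0.612, 0.791, -0.006, 0.005]
force: [12.0, -2.7, -2.3]
finger_gap: 0.005
gripper_force: 6.4
```

```bash
python3 -m handwheel '[[0,[-0.002,0,0],0],[0,[-0.004,0,0],-1],[0,[-0.006,0.001,0],-2],[0,[-0.008,0.001,0],-3],[0,[-0.010,0.001,0],-4],[0,[-0.010,0.001,0],-4],[0,[-0.010,0.001,0],-4],[0,[-0.010,0.001,0],-4],[0,[-0.010,0.001,0],-4],[0,[-0.010,0.001,0],-4]]'
python3 - <<'E'
from h import *
c=read_camera("wrist");cv2.imwrite("pics/w11.png",c["img"][...,::-1])
E
```

```text
time_s: 28.2
ee_pos: [0.5027, -0.2206, 0.1219]
eef_rot: [-0.584, 0.812, -0.006, 0.005]
force: [12.3, -3.5, -2.4]
finger_gap: 0.005
gripper_force: 6.7
```

The force stayed steady (12.3, then 12.8 N) over about 22 mm of travel, so the bend is about 0.2 rad: clearly broken over and well short of the stop. I ease back along the same path.

```bash
python3 -m handwheel '[[0,[0.003,0,0],1],[0,[0.006,0,0],2],[0,[0.009,-0.001,0],3],[0,[0.012,-0.001,0],4],[0,[0.015,-0.001,0],5],[0,[0.018,-0.001,0],6],[0,[0.021,-0.002,0],7],[0,[0.024,-0.002,0],8],[0,[0.027,-0.002,0],9],[0,[0.030,-0.002,0],9]]'
python3 -m handwheel '[[0,[0.002,0,0],0],[0,[0.004,0,0],0],[0,[0.006,0,0],0],[0,[0.008,0,0],0],[0,[0.010,0,0],0],[0,[0.012,0,0],0],[0,[0.014,0,0],0],[0,[0.016,0,0],0],[0,[0.018,0,0],0],[0,[0.020,0,0],0]]'
```

```text
time_s: 29.5
ee_pos: [0.5257, -0.2211, 0.1194]
eef_rot: [-0.646, 0.764, 0.0, -0.0]
force: [2.3, 0.5, 0.2]
finger_gap: 0.005
gripper_force: 0.6
time_s: 30.75
ee_pos: [0.5457, -0.2212, 0.1195]
eef_rot: [-0.645, 0.764, 0.0, -0.0]
force: [0.4, -0.9, 0.4]
finger_gap: 0.005
gripper_force: 0.0
```

```bash
python3 -m handwheel '[[0,[0.01,0,0.02],0],[0,[0.01,0,0.07],0],[0,[0.01,0,0.12],0],[0,[0.01,0.03,0.15],0],[0,[0.0,0.09,0.15],0],[0,[-0.01,0.15,0.15],0],[0,[-0.03,0.2,0.15],0],[0,[-0.05,0.25,0.15],0],[0,[-0.07,0.30,0.15],0],[0,[-0.09,0.35,0.15],0]]'
python3 -m handwheel '[[0,[-0.02,0.05,0],0],[0,[-0.04,0.10,0],0],[0,[-0.06,0.15,0],0],[0,[-0.08,0.2,0],0],[0,[-0.1,0.25,0],0],[0,[-0.1,0.3,0],0],[0,[-0.1,0.3,0],0],[0,[-0.1,0.3,0],0],[0,[-0.1,0.3,0],0],[0,[-0.1,0.3,0],0]]'
python3 - <<'E'
from h import *
a=cv2.imread("pics/top0.png");c=read_camera("top");b=c["img"][...,::-1]
S=read_camera("side")["img"][...,::-1]
cv2.imwrite("pics/fin.png",np.vstack([cv2.resize(b[150:360,170:430],None,fx=2.3,fy=2.3,interpolation=cv2.INTER_CUBIC)]))
cv2.imwrite("pics/fs.png",cv2.resize(S[150:390,230:440],None,fx=2.4,fy=2.4,interpolation=cv2.INTER_CUBIC))
h=np.hstack([cv2.resize(cv2.imread("pics/fin.png"),(450,363)),cv2.resize(cv2.imread("pics/fs.png"),(340,388))[:363]])
cv2.imwrite("pics/both.png",h)
E
```

```text
time_s: 32.0
ee_pos: [0.4548, 0.1303, 0.2698]
eef_rot: [-0.645, 0.764, -0.0, 0.0]
force: [-0.3, 1.0, 0.1]
finger_gap: 0.004
gripper_force: 0.0
time_s: 33.25
ee_pos: [0.3559, 0.4278, 0.2701]
eef_rot: [-0.645, 0.764, 0.0, 0.0]
force: [0.0, -0.2, -0.8]
finger_gap: 0.007
gripper_force: 0.0
```

View pics/both.png

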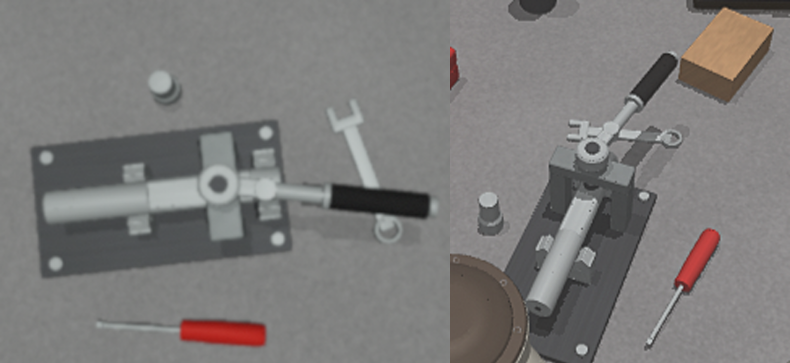

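The final view shows head (218,184), hinge (265,188) and handle end (430,206) in line, so the handle is straight. The flat is up, and the spanner, screwdriver, socket and carton are where they were. I hand the job in.

```bash
python3 -c "
from cell import workorder
print(workorder.sign_off())"
```

```text
the job is handed in; nothing more can be done
None
```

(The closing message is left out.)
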